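Fit the portion stop and hold the cheese in the cutter's corner

TASK

Fit the blue portion stop back onto the two pegs of the lever cutter, fully home, with its upright plate on the blade's side; then stand the block of cheese on the white cutting board, the same way up as on the tray and its length along the back fence, and push it into the corner until it lies flush against the fence and against the stop's plate. Finish while still holding it pressed firmly against both, ready for a colleague to cut: do not let go. Leave the blade raised, and the two glasses and the jug standing where they are.

Things in the scene. Friction and masses are not known exactly. Their poses are not given: they have to be found in the camera images.
- cutter: Lever cutter, fixed on the worktop: steel frame with a white cutting board, 240 (x) x 340 (y) mm. Origin: centre of its underside; z up; +x is its back (away from the robot), with fence and blade hinge; yaw within 0.2 rad of the world's. The board's flat top is 40 mm above the origin. A dark line across the board at y = 65 mm marks the cutting plane.
- fence: Back fence of the cutter: fixed low steel rail along the cutter's y, from -167 to 58 mm. Origin: on the board, middle of its front face; that face is the plane x = 75 mm of the cutter and looks to -x. It stands only 30 mm above the board, so the cheese can be held above it.
- stop_home (a point): Point of the cutter at (30, 91, 86) mm in its frame, with its axes: where stop_grip comes, axes alike, when the stop is home. The two steel pegs stand on the board at (8, 125) and (52, 125) mm: 10 mm across, 28 mm high, the top 6 mm tapering to a 4 mm tip.
- stop_grip (a point): Portion stop, loose, on the tray: blue plastic, 0.25 kg. A foot 80 (x) x 70 (y) x 28 mm; along its -y edge an upright plate 12 mm thick, 80 mm long, its top 64 mm above the foot's underside. This point: middle of the plate above the foot, 46 mm above the underside; the stop's axes. Two 11.6 mm holes through the foot at (-22, 34) and (22, 34) mm from it. Yaw within 0.75 rad of the cutter's.
- stop: The same portion stop; origin at the centre of the foot's underside (the plate's middle is 29 mm to -y). Seated, the outer (-y) face of its plate is the plane y = 85 mm of the cutter. It has about 1 mm of play on the pegs.
- cheese_home (a point): Point of the cutter, at (46, 5, 76) mm in its frame: where cheese_mid comes when the cheese stands on the board in the corner, flush with the fence and the seated stop.
- cheese_mid (a point): Block of hard cheese, loose, rigid, starts on the tray: 58 mm wide (its x), 160 mm long (its y), 72 mm high (its z), pale yellow with a thin orange-brown rind on top, 0.5 to 0.8 kg. This point is its centre, 36 mm above its underside; the axes are the block's. Either end may go to the stop. It drags on the board when pressed down.
- cheese: The same block of cheese; origin at the centre of its underside.
- tray: Light grey serving tray, fixed, 300 x 380 mm with a rim 16 mm high; its floor, on which the cheese and the stop stand, is 5 mm above the worktop. Origin: centre of its underside.
- blade (a joint): Hinge of the blade arm: 0 = raised, leaning 25 degrees back from vertical to the cutter's +x, where it rests; 2.0 rad = down on the board. The arm is 370 mm long to the end of its black handle, in the plane y = 65 mm of the cutter; hinge at x = 115 mm, 75 mm high, between steel cheeks from 95 to 135 mm in x, 51 to 79 mm in y, up to 90 mm high.
- glass1: Drinking glass on the worktop beyond the work, 72 mm across the rim, 90 mm high; origin at the centre of its underside. Leave alone.
- glass2: Second, equal drinking glass. Leave alone.
- jug: Cream plastic jug with a handle, 116 mm across, 190 mm high, on the worktop on the robot's right; origin at the centre of its underside. Leave alone.
There are look-alikes about, which are no part of the job. Of the things that look like the stop, the middle-sized one is meant.

How it is judged:
On the way, in this order (a step that is already met when the one before it is completed fails the run):
1. the portion stop sits fully home on the two pegs, its plate on the blade's side (distance between stop_grip and stop_home below 0.005 m and z of stop_grip in the frame of cutter below 0.089 m and angle between the x axis of stop_grip and the x axis of cutter, either way round below 0.06 rad and angle between stop_grip's own z axis and vertical below 0.06 rad), for 0.3 s.
2. the cheese stands upright on the cutting board (z of cheese_mid in the frame of cutter between 0.073 and 0.079 m and angle between cheese_mid's own z axis and vertical below 0.05 rad and x of cheese_mid in the frame of cutter between -0.1 and 0.06 m and y of cheese_mid in the frame of cutter between -0.12 and 0.01 m), for 0.2 s.
At the end, for the whole second after the job is handed in: Fingers press the cheese on fence and stop at once (over 1.5 N each). Cheese upright on the board, centre within 3 mm across and up, 4 mm along the fence, yaw within 0.035 rad. Stop home on the pegs: within 5 mm, 3 mm high, 0.06 rad yaw and tilt. Blade raised (under 0.15 rad) (all of step 1 and z of cheese_mid in the frame of cutter between 0.073 and 0.079 m and angle between cheese_mid's own z axis and vertical below 0.05 rad and x of cheese_mid in the frame of cutter between 0.043 and 0.049 m and y of cheese_mid in the frame of cutter between 0.001 and 0.009 m and angle between the y axis of cheese_mid and the y axis of cutter, either way round below 0.035 rad and contact force between cheese and fence above 1.5 N and contact force between cheese and stop above 1.5 N and contact force between the fingers and cheese above 1 N and value of joint blade below 0.15 rad); the arm keeps its last pose, push and grip.
It fails at once if a glass or the jug is moved by more than 30 mm or tipped (distance of any of glass1, glass2, jug from where it was at the start of the episode above 0.03 m or angle between any of glass1, glass2, jug's own z axis and vertical above 0.3 rad).
It fails at once if the blade is brought down (over 0.3 rad) (value of joint blade above 0.3 rad).
It also fails if it takes over 72 s, if anything falls off the work surface, if the arm or the gripper's body presses on something with over 40 N, if the wrist force passes 120 N, or if a joint passes its speed limit or range.

ROBOT

A 7-joint arm with a two-finger parallel gripper is mounted at the origin on the work surface. World frame = base frame: x ahead of the robot, y to its left, z up, the work surface at z = 0. Lengths are in m, angles in rad, forces in N, time in s.
With the tool pointing down it reaches from about 0.425 to 0.925 m from the base axis. Payload 6.8 kg.
Tool frame: the origin (TCP) lies midway between the tips of the shut fingers; the grasp point (between the pads) lies 19 mm behind it; y points along the fingers, z is the direction in which the jaws open and shut, and the axes are right-handed (so a half turn about y gives the same grasp; the last joint's range is limited). The gripper opens to 85 mm and grips with 20 to 120 N. Pads are 22 mm wide; open, the fingers measure 114 mm over their backs; the gripper's body (76 mm by 85 mm) begins 54 mm behind the grasp point. The pads swing forward as they close: fully open they stand 13 mm farther back than shut.
Start: joints at [1.218, 0.477, 0.022, 1.555, -0.011, 1.109, -0.083], TCP at [0.164, -0.655, 0.231] pointing down, gripper open.
Joint ranges: [-2.96, 2.96], [-0.34, 2.1], [-1.41, 1.46], [0.24, 2.44], [-1.37, 4.51], [0.17, 1.92], [-2.96, 2.96]. Speed limits (rad/s): [2.39, 2.39, 3.14, 3.14, 3.14, 3.14, 3.14].

INTERFACE

Orientations are given as a unit quaternion [w, x, y, z].
In Python, from station import bot gives the robot as it stands. The module is installed in compiled form; this text tells all that it offers.
- The arm moves only by the shell command python3 -m crank 'ROWS' [FORCE]. ROWS is JSON, a list of rows, each an object with "linear": the shift along the tool's x, y, z in m, a list of three; "dr": the turn, a rotation vector about the tool's x, y, z in degrees, a list of three; "hand": the gripper command: -1 is shut, 1 is fully open, values between are in proportion. A call has 1 to 10 rows; each row is the pose to reach, as a shift and turn from the pose commanded when the call began, along the tool's axes at that moment; what a row does not reach only later rows make up. A row lasts 1/12 s, in which the tool goes at most 41.7 mm and 7.16 degrees, less where a joint would pass 70% of its speed; a pose out of reach is approached as far as the arm can. A call with a gripper value outside its range is refused whole. The fingers move at their own pace and stop on an object; FORCE is the grip in N (left out, the last holds). Time passes only in rows, so rows that repeat a pose let the fingers close. It gives the time, the measured TCP pose, the force and the opening at its end, in the units of the state.
- bot.get_obs(): the state, without advancing time (a new reading comes with each control period).
- bot.read_camera(name): name is "side" or "top" or "wrist"; returns the picture (400x640x3 uint8, blue, green, red); there is no depth.
- bot.camera_params(name): a dict with "K" (3x3 intrinsics, pixels), "R" (3x3) and "t" (3): a world point X has camera coordinates R X + t; the wrist camera has in their place "hand_eye" (4x4, takes a point from camera to tool coordinates, whose origin is the TCP and whose axes are the tool frame's). Camera axes: x right, y down, z forward; pixel columns grow to the right and rows downward; lengths in m; the calibration is good to about 2 mm. A picture is of the moment at which its call begins: read the wrist's pose just before it. camera_params takes no time and is no camera call.
- bot.hand_in(): hands the job in, once; it reports no verdict.
Trained networks look in the newest picture that a camera, given by its name, has taken for a name from the list of things; names that differ only in an ending like _2 or _b are one class to them, and where a whole thing is asked for, a point or a joint stands for the part that bears it (a point fixed in the world has none). Each returns a list of dicts, best first, with "score" (0 to 1); they miss things now and then, are a little off and sometimes report something else, mostly with a low value. They report only what shows in the picture. A call takes as long as a camera call. They do not tell look-alikes from the thing itself.
- bot.search_frame(camera, target): "extent" ([left, top, right, bottom] in pixels, round what is visible of it).
- bot.cut_out(camera, target): "pixels" (400x640 bool, what is visible of it) and "extent" ([left, top, right, bottom] in pixels, round what is visible of it).
- bot.place_of(camera, target): "xy" ([column, row] in pixels: a listed point, or the origin of a listed thing).
The state is a dict: "t": time; "q": joint angles; "joint_vel": joint speeds; "joint_torque": joint torques, N m; "eef_pos": TCP position; "tool_rot": TCP orientation; "contact_force": force on the tool from outside, world axes, zero at the start; "torque": the same for the moment, N m; "gripper_width": opening from 0.0 (shut) to 1.0 (fully open).
Only numpy, scipy, OpenCV 4.12 (cv2) and the standard library are available. Lean on these libraries where they do the work, as an engineer would, in place of code of your own. Each camera call takes 0.05 s, during which the arm holds its last target. There are 200 camera calls.

## Working session

There is one attempt and no reset: what is moved stays moved. The work goes in short steps, Python scripts to look and compute and a shell command to move; the robot and the scene stay as the last step left them, time stands still between calls to the robot, and variables do not carry over. Pictures are saved under pics/ and viewed, about 8 in all and at most 12, crops included, and the job is handed in when it is done.

```bash
mkdir -p pics; cat > h.py <<'E'
import numpy as np, cv2
from station import bot
from scipy.spatial.transform import Rotation as Ro
def tool():
    o=bot.get_obs(); q=np.array(o["tool_rot"]); return np.array(o["eef_pos"]),Ro.from_quat(q[[1,2,3,0]]).as_matrix(),o
def cam(n,pose=None):
    c=bot.camera_params(n);K=np.array(c["K"])
    if n!="wrist": return K,np.array(c["R"]),np.array(c["t"])
    p,R,_=pose or tool(); H=np.array(c["hand_eye"]); T=np.eye(4);T[:3,:3]=R;T[:3,3]=p
    W=np.linalg.inv(T@H); return K,W[:3,:3],W[:3,3]
def ray(c,uv,z):
    K,R,t=c; d=R.T@np.linalg.solve(K,[uv[0],uv[1],1]); o=-R.T@t
    return o+d*(z-o[2])/d[2]
def proj(c,X):
    K,R,t=c; y=K@(R@np.array(X)+t); return y[:2]/y[2]
E
python3 - <<'E'
from h import *
p,R,o=tool();print(p,R,o["t"],o["gripper_width"],o["contact_force"])
for n in ("top","side","wrist"):
    im=bot.read_camera(n);cv2.imwrite(f"pics/{n}0.png",im)
    c=cam(n);print(n,"cam pos",-c[1].T@c[2],c[0][0,0])
    for t in ("cutter","stop_home","stop_grip","stop","cheese_mid","cheese_home","tray","fence","jug","glass1"):
        print(n,t,[(np.round(d["xy"]),round(d["score"],2)) for d in bot.place_of(n,t)[:4]])
E
```

```text
[ 0.16341407 -0.65428102  0.23030167] [[-9.70186120e-01 -5.89858500e-04  2.42360363e-01]
 [-2.42361040e-01  1.78576536e-03 -9.70184486e-01]
 [ 1.39472827e-04 -9.99998232e-01 -1.87548348e-03]] 0.0 0.9993081171404536 [-0.80761771 -0.41190287 -0.04550774]
top cam pos [ 0.36391759 -0.1387775   1.21992272] 400.627862954301
top cutter [(array([356., 217.]), 0.85)]
top stop_home [(array([328., 196.]), 0.76)]
top stop_grip [(array([238., 198.]), 0.88), (array([165., 296.]), 0.68), (array([197.,  95.]), 0.61), (array([299., 125.]), 0.5)]
top stop [(array([230., 202.]), 0.83), (array([173., 291.]), 0.83), (array([193., 113.]), 0.81)]
top cheese_mid [(array([168., 204.]), 0.67)]
top cheese_home [(array([357., 198.]), 0.59), (array([236., 207.]), 0.3)]
top tray [(array([198., 218.]), 0.67), (array([355., 216.]), 0.37)]
top fence [(array([380., 190.]), 0.7)]
top jug [(array([460., 227.]), 0.98)]
top glass1 [(array([300., 122.]), 0.97), (array([241., 121.]), 0.84), (array([460., 229.]), 0.29)]
side cam pos [-0.11105705  0.62844604  1.04441678] 401.3446214158877
side cutter [(array([344., 200.]), 0.76)]
side stop_home [(array([315., 186.]), 0.57)]
side stop_grip [(array([166., 210.]), 0.82), (array([262., 242.]), 0.72)]
side stop [(array([166., 237.]), 0.98), (array([280., 349.]), 0.96), (array([209., 212.]), 0.68), (array([258., 257.]), 0.62)]
side cheese_mid [(array([214., 291.]), 0.64)]
side cheese_home [(array([332., 179.]), 0.58)]
side tray [(array([240., 284.]), 0.73)]
side fence [(array([335., 177.]), 0.61), (array([251., 189.]), 0.35)]
side jug [(array([393., 161.]), 0.74)]
side glass1 [(array([210., 213.]), 0.77), (array([248., 191.]), 0.62)]
wrist cam pos [ 0.23224922 -0.63802044  0.37308378] 300.05765100721175
wrist cutter []
wrist stop_home []
wrist stop_grip []
wrist stop []
wrist cheese_mid []
wrist cheese_home []
wrist tray []
wrist fence []
wrist jug []
wrist glass1 []
```

View pics/top0.png

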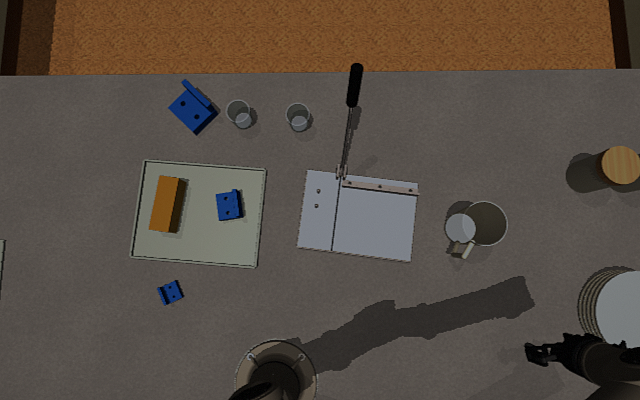

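View pics/side0.png

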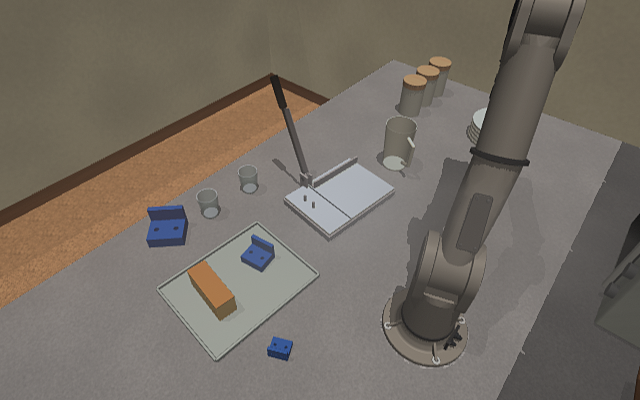

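The top view shows three blue stop-like things: a large one at (193,107) off the tray, a middle one at (230,205) on the tray, and a small one at (171,292) in front of it. I choose the middle one. The cheese is at (168,204), the cutter board at about (358,215) with pegs at (318,191) and (317,206), and the jug at (475,228).

```bash
python3 - <<'E'
from h import *
ct,cs=cam("top"),cam("side")
def tri(u,v):
    A=[];b=[]
    for (K,R,t),w in ((ct,u),(cs,v)):
        d=R.T@np.linalg.solve(K,[*w,1]);d/=np.linalg.norm(d);P=np.eye(3)-np.outer(d,d);A.append(P);b.append(P@(-R.T@t))
    return np.linalg.lstsq(np.vstack(A),np.hstack(b),rcond=None)[0]
print("stop_grip",ray(ct,(238,198),.051),ray(cs,(262,242),.051))
print("stop",ray(ct,(230,202),.005))
print("cheese",ray(ct,(168,204),.041),ray(cs,(214,291),.041))
print("cutter",ray(ct,(356,217),0),ray(cs,(344,200),0))
print("tray",ray(ct,(198,218),0))
print("corners",[ray(ct,c,.04).round(3) for c in ((305,170),(419,177),(411,262),(298,248))])
print("pegs",[ray(ct,c,.068).round(3) for c in ((319,190),(317,206))])
print("blade top",tri((357,68),(276,77)),"jug",ray(ct,(460,227),0),"glasses",ray(ct,(300,122),0),ray(ct,(241,121),0))
im=cv2.imread("pics/top0.png");hsv=cv2.cvtColor(im,cv2.COLOR_BGR2HSV)
for n,lo,hi in (("blue",(105,100,40),(130,255,255)),("orange",(8,150,60),(20,255,255))):
    m=cv2.inRange(hsv,lo,hi);m[:160]=0;m[:,:135]=0;m[:,264:]=0;m[262:]=0
    c=max(cv2.findContours(m,0,2)[0],key=cv2.contourArea);print(n,cv2.minAreaRect(c))
    z=.077 if n=="orange" else .069
    print([ray(ct,q,z).round(3) for q in cv2.boxPoints(cv2.minAreaRect(c))])
E
```

```text
stop_grip [0.53023927 0.11148242 0.051     ] [0.5227552  0.11378723 0.051     ]
stop [0.524521   0.14572078 0.005     ]
cheese [0.51480394 0.32318423 0.041     ] [0.50471752 0.32423009 0.041     ]
cutter [ 0.47681601 -0.24025352  0.        ] [ 0.46853842 -0.24834471  0.        ]
tray [0.47616205 0.24438429 0.        ]
corners [array([ 0.616, -0.086,  0.04 ]), array([ 0.592, -0.426,  0.04 ]), array([ 0.341, -0.394,  0.04 ]), array([ 0.383, -0.066,  0.04 ])]
pegs [array([ 0.55 , -0.128,  0.068]), array([ 0.503, -0.122,  0.068])]
blade top [ 0.75781779 -0.21562642  0.40397444] jug [ 0.44489333 -0.55374009  0.        ] glasses [ 0.77881952 -0.06874185  0.        ] [0.78393797 0.11843647 0.        ]
blue ((227.08079528808594, 204.3559112548828), (28.877771377563477, 21.08011245727539), 82.40535736083984)
[array([0.547, 0.176, 0.069]), array([0.555, 0.115, 0.069]), array([0.471, 0.102, 0.069]), array([0.464, 0.163, 0.069])]
orange ((163.51922607421875, 203.4038543701172), (19.611614227294922, 55.89310073852539), 11.309932708740234)
[array([0.438, 0.362, 0.077]), array([0.599, 0.339, 0.077]), array([0.587, 0.281, 0.077]), array([0.427, 0.306, 0.077])]
```

```bash
cat >> h.py <<'E'
def plan(P,ang=None,pr=True):
    "shift in tool axes and turn about tool y to put TCP at P with tool z at world angle ang (deg), tool down"
    p,R,o=tool(); s=R.T@(np.array(P)-p)
    dr=np.zeros(3)
    if ang is not None:
        a=np.radians(ang); z=np.array([np.cos(a),np.sin(a),0]);y=np.array([0,0,-1.]);T=np.column_stack([np.cross(y,z),y,z])
        dr=np.degrees(Ro.from_matrix(R.T@T).as_rotvec())
    print("shift",s.round(4),"turn",dr.round(2),"t",round(o["t"],2)); return s
E
python3 -m crank '[{"linear":[0,-0.04,0],"dr":[0,0,0],"hand":1},{"linear":[0,-0.1,0],"dr":[0,0,0],"hand":1},{"linear":[-0.1,-0.1,-0.1],"dr":[0,10,0],"hand":1},{"linear":[-0.373,-0.1,-0.396],"dr":[0,19.7,0],"hand":1},{"linear":[-0.373,-0.1,-0.396],"dr":[0,19.7,0],"hand":1},{"linear":[-0.373,-0.1,-0.396],"dr":[0,19.7,0],"hand":1},{"linear":[-0.373,-0.1,-0.396],"dr":[0,19.7,0],"hand":1},{"linear":[-0.373,-0.1,-0.396],"dr":[0,19.7,0],"hand":1},{"linear":[-0.373,-0.1,-0.396],"dr":[0,19.7,0],"hand":1},{"linear":[-0.373,-0.1,-0.396],"dr":[0,19.7,0],"hand":1}]'
python3 -c "
from h import *
plan([.43,-.18,.28],-95.7)"
```

```text
t: 2.48
eef_pos: [0.3273, -0.3628, 0.3262]
tool_rot: [0.035, -0.035, -0.706, 0.706]
contact_force: [1.9, 0.4, 0.2]
gripper_width: 1.003
shift [-0.0841  0.0461 -0.1921] turn [-0.04  0.02 -0.03] t 2.48
```

```bash
python3 -m crank '[{"linear":[-0.084,0.046,-0.192],"dr":[0,0,0],"hand":1},{"linear":[-0.084,0.046,-0.192],"dr":[0,0,0],"hand":1},{"linear":[-0.084,0.046,-0.192],"dr":[0,0,0],"hand":1},{"linear":[-0.084,0.046,-0.192],"dr":[0,0,0],"hand":1},{"linear":[-0.084,0.046,-0.192],"dr":[0,0,0],"hand":1},{"linear":[-0.084,0.046,-0.192],"dr":[0,0,0],"hand":1},{"linear":[-0.084,0.046,-0.192],"dr":[0,0,0],"hand":1}]'
python3 - <<'E'
from h import *
pose=tool(); im=bot.read_camera("wrist");cv2.imwrite("pics/w1.png",im);c=cam("wrist",pose)
print(pose[0],pose[1].round(3).tolist(),pose[2]["t"])
for t in ("cutter","stop_home","fence","cheese_home"):
    print(t,[(np.round(d["xy"],1),round(d["score"],2),ray(c,d["xy"],{"cutter":0,"stop_home":.086,"fence":.04,"cheese_home":.076}[t]).round(3)) for d in bot.place_of("wrist",t)[:2]])
E
```

```text
t: 3.07
eef_pos: [0.4303, -0.179, 0.2795]
tool_rot: [-0.033, 0.033, 0.707, -0.706]
contact_force: [0.3, -0.4, 0.4]
gripper_width: 1.0
[ 0.43034238 -0.17899024  0.27951822] [[-0.996, -0.0, -0.093], [0.093, 0.001, -0.996], [0.0, -1.0, -0.001]] 3.0667
cutter [(array([364.3, 122.8]), 0.77, array([ 0.481, -0.244,  0.   ]))]
stop_home [(array([288.5,  92.9]), 0.85, array([ 0.523, -0.154,  0.086]))]
fence [(array([416.7,  60.9]), 0.68, array([ 0.547, -0.303,  0.04 ]))]
cheese_home [(array([370.2,  78.2]), 0.62, array([ 0.53 , -0.242,  0.076]))]
```

View pics/w1.png

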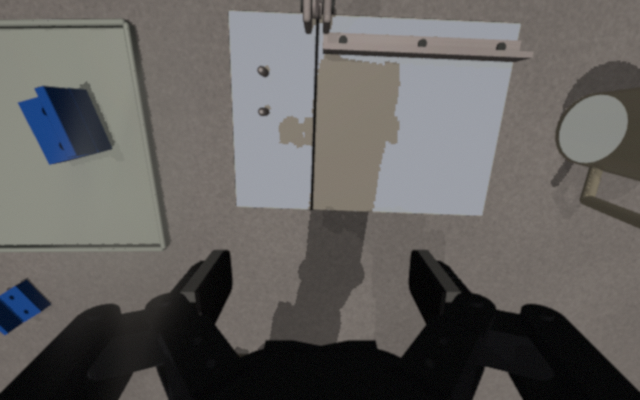

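The wrist view shows the whole cutter: board corners at about (230,11), (520,22), (483,215) and (237,207), peg tips at (264,70) and (264,110), and the cutting line from (317,20) to (311,210). The middle stop is on the tray at (65,125), and the blade is behind the board.

```bash
cat >> h.py <<'E'
from scipy.optimize import least_squares
def fit(c,model,pix,x0):
    def w(x):
        a=x[2];C,S=np.cos(a),np.sin(a); m=np.array(model)
        return np.column_stack([x[0]+C*m[:,0]-S*m[:,1],x[1]+S*m[:,0]+C*m[:,1],m[:,2]])
    f=lambda x:np.ravel([proj(c,X)-u for X,u in zip(w(x),pix)])
    r=least_squares(f,x0,loss="soft_l1");print("pose",r.x.round(4),"res px",f(r.x).round(1).tolist());return r.x
E
python3 - <<'E'
from h import *
R=np.array([[-.996,0,-.093],[.093,.001,-.996],[0,-1,-.001]])
pose=tool();c=cam("wrist",pose);im=cv2.imread("pics/w1.png");g=cv2.cvtColor(im,cv2.COLOR_BGR2GRAY)
co=cv2.cornerSubPix(g,np.float32([[230,11],[520,22],[483,215],[237,207]]).reshape(-1,1,2),(5,5),(-1,-1),(3,30,.01)).reshape(-1,2)
print(co)
m=[(.12,.17,.04),(.12,-.17,.04),(-.12,-.17,.04),(-.12,.17,.04),(.008,.125,.068),(.052,.125,.068)]
x=fit(c,m,[*co,(264,109.5),(264,69)],[.48,-.24,-.1])
fit(c,m[4:],[(264,109.5),(264,69)],x)
fit(c,m[:4],co,x)
# line y=65
for mm in ((-.12,.065,.04),(.05,.065,.04),(.075,-.167,.04),(.075,.058,.07)):
    a=x[2];print(mm,proj(c,[x[0]+np.cos(a)*mm[0]-np.sin(a)*mm[1],x[1]+np.sin(a)*mm[0]+np.cos(a)*mm[1],mm[2]]).round(1))
cv2.imwrite("pics/w1c.png",cv2.resize(im[0:250,200:300],None,fx=4,fy=4)[:600])
# stop: blue mask corners
hsv=cv2.cvtColor(im,cv2.COLOR_BGR2HSV);b=cv2.inRange(hsv,(105,100,30),(130,255,255));b[190:]=0
k=max(cv2.findContours(b,0,2)[0],key=cv2.contourArea);print(cv2.approxPolyDP(k,3,True)[:,0].tolist())
cv2.imwrite("pics/w1s.png",cv2.resize(im[70:180,0:140],None,fx=5,fy=5))
E
```

```text
[[228.4651    10.321498]
 [520.31537   23.080778]
 [481.38013  215.53484 ]
 [236.49292  206.049   ]]
pose [ 0.4791 -0.2504 -0.1556] res px [-0.5, -6.5, 9.3, -0.5, 3.8, 6.1, -2.9, 2.5, -0.3, 1.3, -0.2, -0.2]
pose [ 0.4796 -0.2507 -0.1554] res px [-0.0, 0.8, 0.0, -0.7]
pose [ 0.4764 -0.2475 -0.1397] res px [-4.2, -0.8, 5.5, -0.3, 3.4, 6.3, -3.1, 6.6]
(-0.12, 0.065, 0.04) [312.  212.6]
(0.05, 0.065, 0.04) [318.8  76.8]
(0.075, -0.167, 0.04) [517.5  65.6]
(0.075, 0.058, 0.07) [326.5  48.9]
[[35, 88], [38, 96], [19, 105], [48, 162], [78, 156], [67, 132], [72, 123], [69, 119], [75, 113], [71, 110], [78, 108], [78, 92]]
```

View pics/w1s.png

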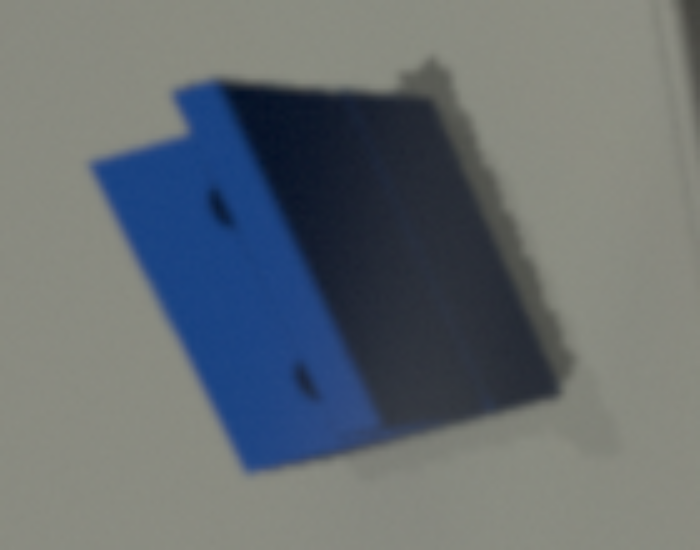

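The crop shows the middle stop: two holes, plate on the right (world -y) side, standing upright on the tray. This is the one I chose.

```bash
python3 - <<'E'
from h import *
pose=tool();c=cam("wrist",pose);ct=cam("top")
co=[[228.5,10.3],[520.3,23],[481.4,215.5],[236.5,206]]
s=[(1,1),(1,-1),(-1,-1),(-1,1)]
def mod(x):
    a=x[2];C,S=np.cos(a),np.sin(a);m=[(x[3]*i,x[4]*j,.04) for i,j in s]+[(.008,.125,.068),(.052,.125,.068)]
    return [(x[0]+C*p-S*q,x[1]+S*p+C*q,z) for p,q,z in m]
f=lambda x:np.ravel([proj(c,X)-u for X,u in zip(mod(x),co+[(264,109.5),(264,69)])])
r=least_squares(f,[.48,-.25,-.15,.12,.17]);print(r.x.round(4),f(r.x).round(1))
m=[(.04,-.023,.069),(.04,-.035,.069),(-.04,-.035,.069),(.04,.035,.033),(-.04,.035,.033),(.04,-.035,.005),(-.04,-.035,.005)]
u=[(35,88.6),(43,86.4),(76,156),(18.4,102.6),(49.4,164),(86.4,90),(112,148)]
x=fit(c,m,u,[.52,.14,.2])
a=x[2];sg=np.array([x[0]+np.sin(a)*.029,x[1]-np.cos(a)*.029]);print("stop_grip",sg,"tool z deg",np.degrees(a)-90)
print("top-camera check",proj(ct,[*sg,.051]))
plan([*sg,.12],np.degrees(a)-90)
E
```

```text
[ 0.4809 -0.2488 -0.1424  0.115   0.1646] [ 1.5 -0.6  1.5  0.4  0.9 -0.2  0.9 -0.3 -2.   1.3 -2.5 -0.2]
pose [0.5128 0.1385 0.1362] res px [-1.4, -0.2, 0.5, -0.7, 0.7, 0.2, -0.8, -0.3, -0.5, 0.9, 0.4, -0.3, 0.7, 1.6]
stop_grip [0.51672134 0.10978237] tool z deg -82.19458157450615
top-camera check [238.4701502  202.52844939]
shift [-0.0574  0.16   -0.3012] turn [ -0.04 -13.67  -0.02] t 3.32
```

```bash
python3 -m crank '[{"linear":[-0.057,0.05,-0.301],"dr":[0,-13.7,0],"hand":1},{"linear":[-0.057,0.05,-0.301],"dr":[0,-13.7,0],"hand":1},{"linear":[-0.057,0.05,-0.301],"dr":[0,-13.7,0],"hand":1},{"linear":[-0.057,0.05,-0.301],"dr":[0,-13.7,0],"hand":1},{"linear":[-0.057,0.05,-0.301],"dr":[0,-13.7,0],"hand":1},{"linear":[-0.057,0.16,-0.301],"dr":[0,-13.7,0],"hand":1},{"linear":[-0.057,0.16,-0.301],"dr":[0,-13.7,0],"hand":1},{"linear":[-0.057,0.16,-0.301],"dr":[0,-13.7,0],"hand":1},{"linear":[-0.057,0.16,-0.301],"dr":[0,-13.7,0],"hand":1},{"linear":[-0.057,0.16,-0.301],"dr":[0,-13.7,0],"hand":1}]'
python3 - <<'E'
from h import *
pose=tool(); im=bot.read_camera("wrist");cv2.imwrite("pics/w2.png",im);c=cam("wrist",pose)
plan([.5167,.1098,.040],-82.2)
for t in ("stop_grip",):
    print([(d["xy"],ray(c,d["xy"],.051),d["score"]) for d in bot.place_of("wrist",t)])
# tool axis point projections
for X in ((.5167,.1098,.069),):print(proj(c,X))
E
```

```text
t: 4.15
eef_pos: [0.5137, 0.1147, 0.1149]
tool_rot: [0.048, -0.053, 0.706, -0.705]
contact_force: [0.2, 0.5, -0.3]
gripper_width: 0.995
shift [-0.0023  0.0771  0.0031] turn [0.03 0.34 0.31] t 4.2
[([320.7, 209.3], array([0.5163981 , 0.11453737, 0.051     ]), 0.68)]
[327.79098443 218.50041951]
```

View pics/w2.png

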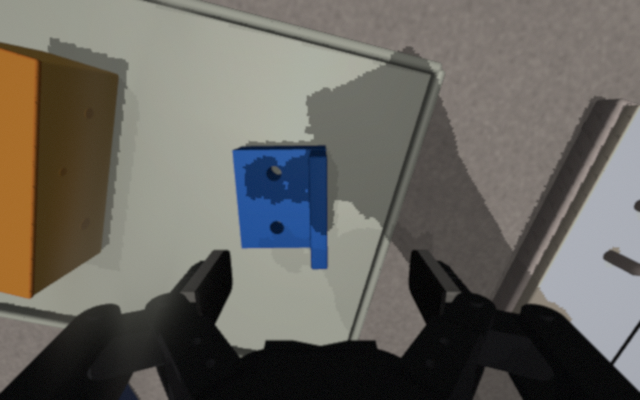

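The wrist view shows the stop near the centre: plate top corners at (309,147), (326,147), (327,269) and (311,269), and foot corners at (234,149) and (242,247). The cheese is at the left edge.

```bash
python3 - <<'E'
from h import *
pose=tool();c=cam("wrist",pose)
m=[(.04,-.023,.069),(.04,-.035,.069),(-.04,-.035,.069),(-.04,-.023,.069),(.04,.035,.033),(-.04,.035,.033)]
u=[(309,147),(326.3,146.5),(327.5,269),(310.5,269),(234,149),(242,247)]
x=fit(c,m,u,[.51,.14,.13])
a=x[2];sg=np.array([x[0]+np.sin(a)*.029,x[1]-np.cos(a)*.029]);print("stop_grip",sg,np.degrees(a)-90)
plan([*sg,.040],np.degrees(a)-90)
E
```

```text
pose [0.5151 0.1413 0.152 ] res px [-0.7, 7.9, 0.9, 8.2, 0.1, -2.0, 0.3, -1.8, -0.8, -0.1, 0.1, -0.9]
stop_grip [0.51950972 0.11259454] -81.28913636146308
shift [-0.0044  0.0788 -0.0008] turn [-0.02 -0.69  0.15] t 4.25
```

```bash
python3 -m crank '[{"linear":[-0.003,0.03,-0.001],"dr":[0,-0.7,0],"hand":1},{"linear":[-0.003,0.06,-0.001],"dr":[0,-0.7,0],"hand":0.5},{"linear":[-0.003,0.079,-0.001],"dr":[0,-0.7,0],"hand":0},{"linear":[-0.003,0.079,-0.001],"dr":[0,-0.7,0],"hand":-1},{"linear":[-0.003,0.079,-0.001],"dr":[0,-0.7,0],"hand":-1},{"linear":[-0.003,0.079,-0.001],"dr":[0,-0.7,0],"hand":-1},{"linear":[-0.003,0.079,-0.001],"dr":[0,-0.7,0],"hand":-1},{"linear":[-0.003,0.079,-0.001],"dr":[0,-0.7,0],"hand":-1},{"linear":[-0.003,0.079,-0.001],"dr":[0,-0.7,0],"hand":-1}]' 60
python3 -c "
from h import *
p,R,o=tool();print(R.round(4));plan([p[0],p[1],.2])"
```

```text
t: 5.0
eef_pos: [0.5203, 0.1135, 0.0429]
tool_rot: [0.055, -0.052, 0.705, -0.705]
contact_force: [-0.4, -0.6, 9.0]
gripper_width: 0.127
[[-9.885e-01  3.700e-03  1.510e-01]
 [-1.510e-01  6.000e-04 -9.885e-01]
 [-3.800e-03 -1.000e+00 -0.000e+00]]
shift [-0.0006 -0.1571 -0.    ] turn [0. 0. 0.] t 5.0
```

```bash
python3 -m crank '[{"linear":[0,-0.035,0],"dr":[0,0,0],"hand":-1},{"linear":[0,-0.075,0],"dr":[0,0,0],"hand":-1},{"linear":[0,-0.11,0],"dr":[0,0,0],"hand":-1}]' 60
python3 -c "
from h import *
plan([.4545,-.1537,.19],-98.5)"
```

```text
t: 5.25
eef_pos: [0.5181, 0.1131, 0.1527]
tool_rot: [-0.054, 0.054, -0.705, 0.705]
contact_force: [0.3, 0.4, -2.7]
gripper_width: 0.125
shift [ 0.1034 -0.0372  0.254 ] turn [-1.000e-02  1.725e+01  5.000e-02] t 5.25
```

```bash
python3 -m crank '[{"linear":[0.103,-0.037,0.254],"dr":[0,17.25,0],"hand":-1},{"linear":[0.103,-0.037,0.254],"dr":[0,17.25,0],"hand":-1},{"linear":[0.103,-0.037,0.254],"dr":[0,17.25,0],"hand":-1},{"linear":[0.103,-0.037,0.254],"dr":[0,17.25,0],"hand":-1},{"linear":[0.103,-0.037,0.254],"dr":[0,17.25,0],"hand":-1},{"linear":[0.103,-0.037,0.254],"dr":[0,17.25,0],"hand":-1},{"linear":[0.103,-0.037,0.254],"dr":[0,17.25,0],"hand":-1},{"linear":[0.103,-0.037,0.254],"dr":[0,17.25,0],"hand":-1},{"linear":[0.103,-0.037,0.254],"dr":[0,17.25,0],"hand":-1},{"linear":[0.103,-0.037,0.254],"dr":[0,17.25,0],"hand":-1}]'
python3 - <<'E'
from h import *
pose=tool(); im=bot.read_camera("wrist");cv2.imwrite("pics/w3.png",im)
E
```

```text
t: 6.08
eef_pos: [0.4553, -0.1528, 0.1881]
tool_rot: [-0.052, 0.053, 0.705, -0.705]
contact_force: [0.8, 1.3, -2.9]
gripper_width: 0.129
```

View pics/w3.png

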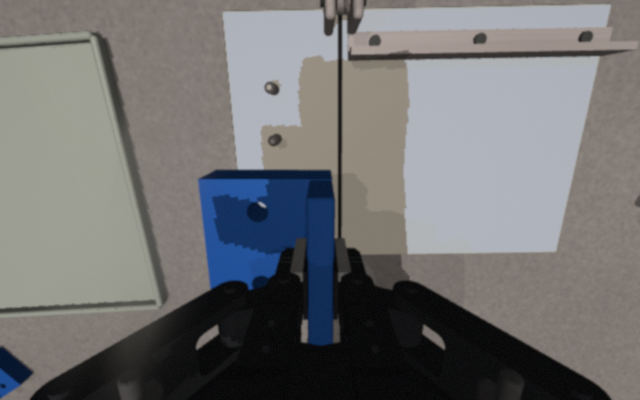

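```bash
python3 -c "
import cv2
im=cv2.imread('pics/w3.png');cv2.imwrite('pics/w3c.png',cv2.resize(im[65:215,190:350],None,fx=4,fy=4,interpolation=2))"
```

```text
(no output)
```

View pics/w3c.png

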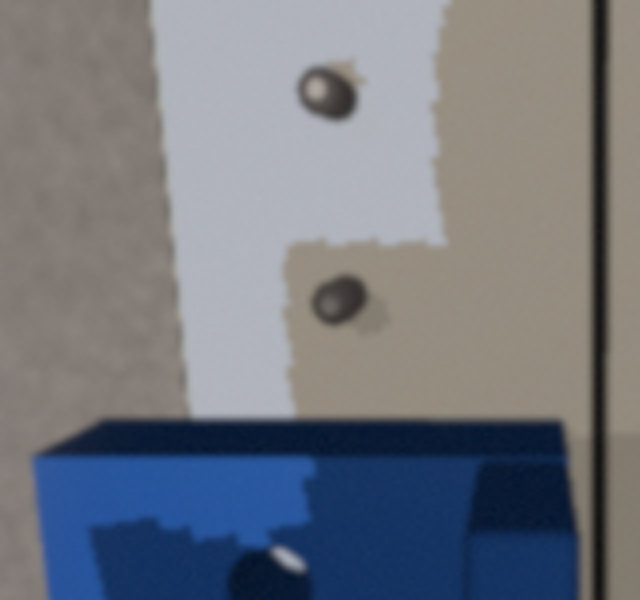

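The crop shows the peg tips at (269.5,87.5) and (272.5,141) full-frame. The held stop's foot corner is at (199,179), its bottom edge runs from (215.5,170.5) to (330.5,170), and its plate top corners are at (307.5,198) and (334.3,198).

```bash
python3 - <<'E'
from h import *
pose=tool();c=cam("wrist",pose);p,R,o=pose
m=np.array([(.04,.035,.028),(.04,.035,0),(.04,-.035,0),(.04,-.023,.064),(.04,-.035,.064)])
u=np.array([(199.3,179.3),(215.5,170.5),(330.5,170),(307.5,198),(334.3,198)])
def W(x,m):
    a=x[2];C,S=np.cos(a),np.sin(a);return np.column_stack([x[0]+C*m[:,0]-S*m[:,1],x[1]+S*m[:,0]+C*m[:,1],x[3]+m[:,2]])
f=lambda x:np.ravel([proj(c,X)-q for X,q in zip(W(x,m),u)])
r=least_squares(f,[p[0],p[1]+.03,-.15,.15]);x=r.x;print("stop",x.round(4),f(r.x).round(1))
g=W(x,np.array([[0,-.029,.046]]))[0];print("grip-TCP in tool",(R.T@(g-p)).round(4),"TCP yaw",np.arctan2(R[0,2],-R[1,2]))
# pegs
pm=[(.008,.125,.068),(.052,.125,.068)];y=fit(c,pm,[(272.5,141),(269.5,87.5)],[.48,-.25,-.148])
# line y=65 for yaw
l=[ray(c,q,.04) for q in ((339.5,20),(339,237))];d=l[0]-l[1];print("line yaw",np.arctan2(d[1],d[0]),l)
# left edge & fence lower edge & front edge
for n,a,b in (("left",(224,12),(237,170)),("fence",(597,57),(410,58)),("front",(557,251),(410,253))):
    d=ray(c,a,.04)-ray(c,b,.04);print(n,np.arctan2(d[1],d[0]))
E
```

```text
stop [ 0.4561 -0.124  -0.1413  0.1474] [-0.3  0.5  1.2 -0.7 -0.2 -0.6 -1.4  0.3  1.   0.2]
grip-TCP in tool [ 0.0033 -0.0054  0.001 ] TCP yaw -0.14705190552654723
pose [ 0.4822 -0.2416 -0.1344] res px [0.0, 0.5, -0.0, -0.5]
line yaw -0.12994211531323127 [array([ 0.59738533, -0.19016115,  0.04      ]), array([ 0.39819325, -0.16413104,  0.04      ])]
left -0.1425930656995338
fence -1.7116911130974386
front -1.7008729390345507
```

```bash
python3 - <<'E'
from h import *
R1=np.array([[-.996,0,-.093],[.093,.001,-.996],[0,-1,-.001]]);U,_,V=np.linalg.svd(R1);R1=U@V
c1=cam("wrist",(np.array([.43034,-.17899,.27952]),R1,0));c3=cam("wrist");ct=cam("top")
print(np.array(bot.camera_params("wrist")["hand_eye"]).round(4).tolist(),c3[0].round(1).tolist())
for n,c,us in (("w1",c1,((264,109.5),(264,69))),("w3",c3,((272.5,141),(269.5,87.5))),("top",ct,((317,206),(319,190)))):
    print(n,-c[1].T@c[2],[ray(c,u,.068).round(4).tolist() for u in us])
print("shadow-free line y65 w1",[ray(c1,u,.04).round(4).tolist() for u in ((317,20),(311,210))])
t0=cv2.imread("pics/top0.png");cv2.imwrite("pics/t0c.png",cv2.resize(t0[160:270,290:430],None,fx=5,fy=5,interpolation=2))
E
```

```text
[[-0.0014, 0.9593, 0.2825, -0.0709], [0.0007, -0.2825, 0.9593, -0.1418], [1.0, 0.0016, -0.0003, 0.0006], [0.0, 0.0, 0.0, 1.0]] [[300.1, 0.0, 320.1], [0.0, 300.1, 199.8], [0.0, 0.0, 1.0]]
w1 [ 0.50082955 -0.18627371  0.42130495] [[0.5088, -0.1229, 0.068], [0.5506, -0.129, 0.068]]
w3 [ 0.52546271 -0.16315022  0.32974179] [[0.5074, -0.1188, 0.068], [0.5502, -0.1246, 0.068]]
top [ 0.36391759 -0.1387775   1.21992272] [[0.5031, -0.1224, 0.068], [0.5499, -0.1284, 0.068]]
shadow-free line y65 w1 [[0.5996, -0.1912, 0.04], [0.376, -0.1619, 0.04]]
```

View pics/t0c.png

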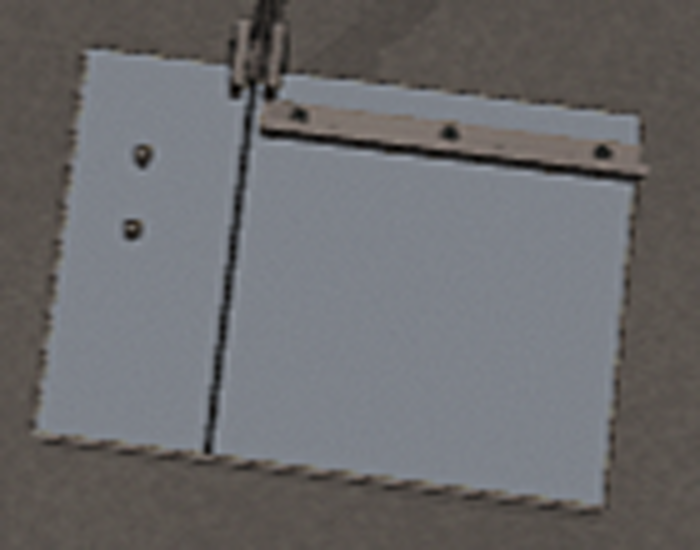

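The top crop shows the cutter clearly with both pegs, the line and the fence. The arm seems to drift during camera calls, so I'll take a settled picture.

```bash
python3 -m crank '[{"linear":[0,0,0],"dr":[0,0,0],"hand":-1},{"linear":[0,0,0],"dr":[0,0,0],"hand":-1},{"linear":[0,0,0],"dr":[0,0,0],"hand":-1}]'
python3 - <<'E'
from h import *
pose=tool(); im=bot.read_camera("wrist");cv2.imwrite("pics/w4.png",im);p2=tool()
print(pose[0].round(4),p2[0].round(4),pose[1].round(4).tolist())
im0=cv2.imread("pics/w3.png")
# shift of background patches between w3 and w4
for n,(a,b,w) in {"peg1":(255,70,32),"peg2":(258,126,32),"stop":(195,165,40),"plate":(300,185,40)}.items():
    T=im0[b:b+w,a:a+w];S=im[b-12:b+w+12,a-12:a+w+12];r=cv2.matchTemplate(S,T,5);print(n,np.array(cv2.minMaxLoc(r)[3])-12,r.max())
E
```

```text
t: 6.38
eef_pos: [0.4556, -0.1524, 0.1878]
tool_rot: [-0.052, 0.052, 0.705, -0.705]
contact_force: [0.6, -0.4, -3.3]
gripper_width: 0.127
[ 0.4556 -0.1524  0.1878] [ 0.4555 -0.1526  0.1878] [[-0.9892, -0.0002, -0.1465], [0.1465, 0.0002, -0.9892], [0.0002, -1.0, -0.0002]]
peg1 [1 0] 0.989963
peg2 [0 0] 0.9890057
stop [0 0] 0.9981316
plate [0 0] 0.99343204
```

```bash
python3 -c "
from h import *
plan([.5278,-.1551,.116],-98.4+.5)"
```

```text
shift [-0.0719  0.0718 -0.0082] turn [ 0.01 -0.54  0.01] t 6.43
```

```bash
python3 -m crank '[{"linear":[-0.03,0.03,-0.004],"dr":[0,-0.5,0],"hand":-1},{"linear":[-0.06,0.05,-0.008],"dr":[0,-0.5,0],"hand":-1},{"linear":[-0.072,0.07,-0.008],"dr":[0,-0.5,0],"hand":-1},{"linear":[-0.072,0.07,-0.008],"dr":[0,-0.5,0],"hand":-1},{"linear":[-0.072,0.07,-0.008],"dr":[0,-0.5,0],"hand":-1},{"linear":[-0.072,0.07,-0.008],"dr":[0,-0.5,0],"hand":-1}]'
python3 - <<'E'
from h import *
pose=tool(); im=bot.read_camera("wrist");cv2.imwrite("pics/w5.png",im);plan([.5278,-.1551,.08],-97.9)
bot.read_camera("side");
cv2.imwrite("pics/s5.png",cv2.resize(im[150:400,180:400],None,fx=2.4,fy=2.4))
E
```

```text
t: 6.93
eef_pos: [0.5273, -0.156, 0.1181]
tool_rot: [0.05, -0.049, -0.705, 0.705]
contact_force: [-0.7, -0.4, -1.7]
gripper_width: 0.13
shift [-0.0002  0.0386 -0.0011] turn [-0.02 -0.13 -0.02] t 6.98
```

View pics/w5.png

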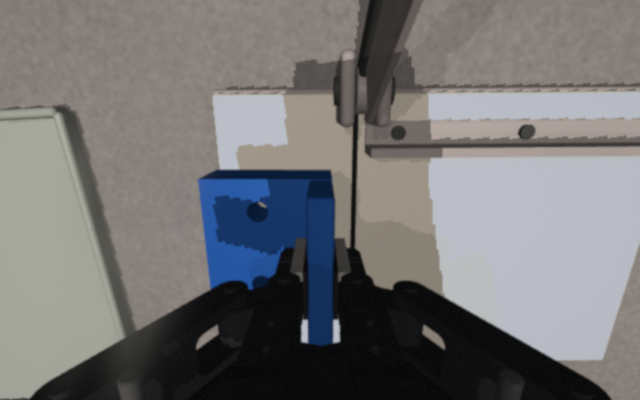

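The view shows the stop over the peg area. The pegs are hidden under the foot and the plate is parallel to the cutting line at column 353. I'll descend in small steps and watch the force.

```bash
python3 -m crank '[{"linear":[0,0.006,-0.001],"dr":[0,0,0],"hand":-1},{"linear":[0,0.012,-0.001],"dr":[0,0,0],"hand":-1},{"linear":[0,0.016,-0.001],"dr":[0,0,0],"hand":-1},{"linear":[0,0.018,-0.001],"dr":[0,0,0],"hand":-1},{"linear":[0,0.020,-0.001],"dr":[0,0,0],"hand":-1}]'
python3 -c "
from h import *
plan([.5278,-.1551,.08],-97.9)"
```

```text
t: 7.45
eef_pos: [0.5276, -0.1552, 0.0974]
tool_rot: [-0.05, 0.049, 0.705, -0.705]
contact_force: [0.3, -0.3, -2.4]
gripper_width: 0.125
shift [-0.0002  0.0174 -0.0001] turn [-0.   -0.13  0.03] t 7.45
```

```bash
python3 -m crank '[{"linear":[0,0.006,0],"dr":[0,0,0],"hand":-1},{"linear":[0,0.012,0],"dr":[0,0,0],"hand":-1},{"linear":[0,0.017,0],"dr":[0,0,0],"hand":-1},{"linear":[0,0.02,0],"dr":[0,0,0],"hand":-1},{"linear":[0,0.022,0],"dr":[0,0,0],"hand":-1},{"linear":[0,0.022,0],"dr":[0,0,0],"hand":-1}]'
```

```text
t: 7.95
eef_pos: [0.5274, -0.1552, 0.0779]
tool_rot: [0.05, -0.049, -0.705, 0.706]
contact_force: [-11.4, 1.5, 24.0]
gripper_width: 0.124
```

Seated: TCP z is 0.078 with 24 N upward. Next I release, rise and go over the cheese.

```bash
python3 -m crank '[{"linear":[0,-0.003,0],"dr":[0,0,0],"hand":0},{"linear":[0,-0.003,0],"dr":[0,0,0],"hand":0.3},{"linear":[0,-0.003,0],"dr":[0,0,0],"hand":0.3},{"linear":[0,-0.003,0],"dr":[0,0,0],"hand":0.3},{"linear":[0,-0.03,0],"dr":[0,0,0],"hand":0.3},{"linear":[0,-0.07,0],"dr":[0,0,0],"hand":0.3},{"linear":[0,-0.11,0],"dr":[0,0,0],"hand":0.5},{"linear":[0,-0.15,0],"dr":[0,0,0],"hand":1}]'
python3 - <<'E'
from h import *
im=bot.read_camera("top");cv2.imwrite("pics/t6.png",im)
plan([.513,.322,.24],-98.5)
E
```

```text
t: 8.62
eef_pos: [0.5274, -0.1549, 0.2269]
tool_rot: [-0.05, 0.049, 0.706, -0.705]
contact_force: [1.4, -0.9, -0.9]
gripper_width: 0.869
shift [ 0.0854 -0.0059 -0.4703] turn [-0.06  0.48 -0.67] t 8.67
```

```bash
python3 -m crank '[{"linear":[0.085,-0.01,-0.47],"dr":[0,0,0],"hand":1},{"linear":[0.085,-0.01,-0.47],"dr":[0,0,0],"hand":1},{"linear":[0.085,-0.01,-0.47],"dr":[0,0,0],"hand":1},{"linear":[0.085,-0.01,-0.47],"dr":[0,0,0],"hand":1},{"linear":[0.085,-0.01,-0.47],"dr":[0,0,0],"hand":1},{"linear":[0.085,-0.01,-0.47],"dr":[0,0,0],"hand":1},{"linear":[0.085,-0.01,-0.47],"dr":[0,0,0],"hand":1},{"linear":[0.085,-0.01,-0.47],"dr":[0,0,0],"hand":1},{"linear":[0.085,-0.01,-0.47],"dr":[0,0,0],"hand":1},{"linear":[0.085,-0.01,-0.47],"dr":[0,0,0],"hand":1}]' >/dev/null
python3 -m crank '[{"linear":[0,0,0],"dr":[0,0,0],"hand":1},{"linear":[0,0,0],"dr":[0,0,0],"hand":1},{"linear":[0,0,0],"dr":[0,0,0],"hand":1}]'
python3 - <<'E'
from h import *
pose=tool(); im=bot.read_camera("wrist");cv2.imwrite("pics/w7.png",im);c=cam("wrist",pose)
p2=bot.place_of("wrist","cheese_mid");print([(d["xy"],ray(c,d["xy"],.041),d["score"]) for d in p2])
t=cv2.imread("pics/t6.png");t=cv2.resize(t[150:280,290:430],None,fx=3,fy=3);w=im.copy()
cv2.imwrite("pics/v7.png",np.hstack([cv2.resize(w,(800-420,238)),t[:238]]) if 0 else w)
cv2.imwrite("pics/t6c.png",t)
# stop check with wrist picture not possible; orange top
hsv=cv2.cvtColor(im,cv2.COLOR_BGR2HSV);m=cv2.inRange(hsv,(8,150,60),(20,255,255))
k=max(cv2.findContours(m,0,2)[0],key=cv2.contourArea);print(cv2.contourArea(k),cv2.approxPolyDP(k,4,True)[:,0].tolist())
E
```

```text
t: 9.75
eef_pos: [0.5116, 0.2607, 0.2338]
tool_rot: [0.05, -0.049, -0.705, 0.706]
contact_force: [-0.3, -0.9, -0.5]
gripper_width: 0.998
[]
8710.0 [[226, 110], [237, 258], [287, 259], [289, 112]]
```

View pics/w7.png

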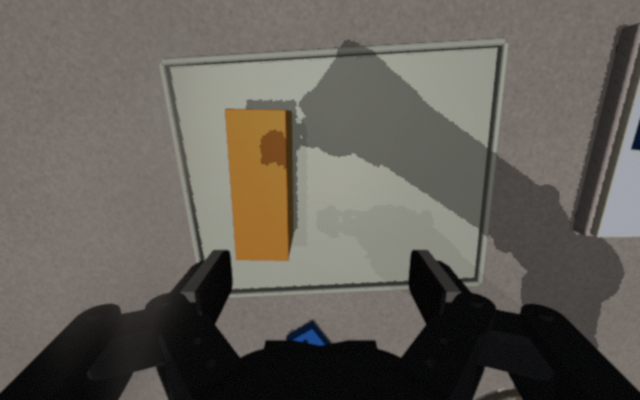

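The view shows the cheese's rind with corners at about (226,109), (290,110), (289,260) and (236,260). The gripper stopped 60 mm short in y.

```bash
python3 - <<'E'
from h import *
pose=tool();c=cam("wrist",pose)
m=[(.08,.029,.077),(.08,-.029,.077),(-.08,-.029,.077),(-.08,.029,.077)]
x=fit(c,m,[(226,109.5),(288.5,110),(288.5,260),(236.5,260)],[.51,.32,-.15])
print("tool z deg",np.degrees(x[2])-90)
plan([x[0],x[1],.12],np.degrees(x[2])-90)
E
```

```text
pose [ 0.5137  0.3208 -0.1621] res px [0.6, -0.9, -1.0, -0.0, 0.4, 1.1, -0.2, 0.2]
tool z deg -99.28573770675573
shift [ 0.0072  0.1139 -0.0612] turn [-0.07  1.12  0.01] t 9.85
```

View pics/t6c.png

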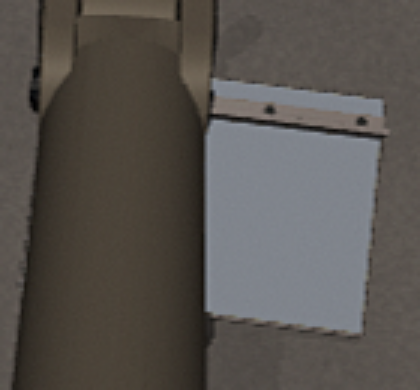

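The top crop only shows the arm covering the stop area (11 pictures viewed). I'll check the stop by network and colour now that the arm is away, then grasp the cheese.

```bash
python3 -m crank '[{"linear":[0.007,0.02,-0.03],"dr":[0,1.1,0],"hand":1},{"linear":[0.007,0.06,-0.061],"dr":[0,1.1,0],"hand":1},{"linear":[0.007,0.10,-0.061],"dr":[0,1.1,0],"hand":1},{"linear":[0.007,0.113,-0.061],"dr":[0,1.1,0],"hand":1},{"linear":[0.007,0.113,-0.061],"dr":[0,1.1,0],"hand":1},{"linear":[0.007,0.113,-0.061],"dr":[0,1.1,0],"hand":1}]'
python3 - <<'E'
from h import *
pose=tool();c=cam("wrist",pose);im=bot.read_camera("wrist")
hsv=cv2.cvtColor(im,cv2.COLOR_BGR2HSV);m=cv2.inRange(hsv,(8,150,60),(20,255,255))
k=max(cv2.findContours(m,0,2)[0],key=cv2.contourArea);u=cv2.approxPolyDP(k,4,True)[:,0];print(u.tolist(),[ray(c,q,.077).round(4).tolist() for q in u])
plan([.5137,.3208,.041],-99.3)
t=bot.read_camera("top");cv2.imwrite("pics/t8.png",t);ct=cam("top")
for n,z in (("stop_grip",.086),("stop",.04)):print(n,[(d["xy"],ray(ct,d["xy"],z).round(3),round(d["score"],2)) for d in bot.place_of("top",n)])
b=cv2.inRange(cv2.cvtColor(t,cv2.COLOR_BGR2HSV),(105,100,40),(130,255,255));b[:,:290]=0;b[:,430:]=0;k=max(cv2.findContours(b,0,2)[0],key=cv2.contourArea)
print(cv2.contourArea(k),cv2.boundingRect(k),cv2.minAreaRect(k))
cp=np.array([.4822,-.2416]);a=-.135;RR=np.array([[np.cos(a),-np.sin(a)],[np.sin(a),np.cos(a)]])
for q in ((-.01,.155,.068),(.07,.155,.068),(-.01,.085,.104),(.07,.085,.104)):print("pred",proj(ct,[*(cp+RR@q[:2]),q[2]]).round(1))
E
```

```text
t: 10.35
eef_pos: [0.5135, 0.3206, 0.1209]
tool_rot: [0.058, -0.056, -0.704, 0.705]
contact_force: [0.1, 0.2, 0.9]
gripper_width: 1.0
[[358, 96], [264, 99], [279, 324], [354, 322]] [[0.5884, 0.2854, 0.077], [0.5955, 0.3401, 0.077], [0.4402, 0.3624, 0.077], [0.4331, 0.3077, 0.077]]
shift [0.0007 0.0815 0.0008] turn [ 0.01  0.05 -0.05] t 10.4
stop_grip [([196.6, 95.0], array([0.836, 0.235, 0.086]), 0.81), ([328.5, 199.7], array([ 0.519, -0.156,  0.086]), 0.71)]
stop [([194.6, 113.1], array([0.797, 0.254, 0.04 ]), 0.73), ([316.7, 198.0], array([ 0.53 , -0.121,  0.04 ]), 0.7)]
614.0 (305, 183, 28, 30) ((318.50872802734375, 196.9344940185547), (24.1198787689209, 29.208181381225586), 7.594642639160156)
pred [304.7 209.5]
pred [308.4 182.5]
pred [328.9 211.2]
pred [332.4 183.3]
```

The stop's outline and points match the home prediction within about 1 px. Grasping the cheese.

```bash
python3 -m crank '[{"linear":[0.001,0.03,0],"dr":[0,-0.7,0],"hand":1},{"linear":[0.001,0.06,0],"dr":[0,-0.7,0],"hand":1},{"linear":[0.001,0.08,0],"dr":[0,-0.7,0],"hand":1},{"linear":[0.001,0.08,0],"dr":[0,-0.7,0],"hand":1},{"linear":[0.001,0.08,0],"dr":[0,-0.7,0],"hand":-0.2},{"linear":[0.001,0.08,0],"dr":[0,-0.7,0],"hand":-0.2},{"linear":[0.001,0.08,0],"dr":[0,-0.7,0],"hand":-0.2},{"linear":[0.001,0.08,0],"dr":[0,-0.7,0],"hand":-0.2},{"linear":[0.001,0.08,0],"dr":[0,-0.7,0],"hand":-0.2}]' 60
python3 -m crank '[{"linear":[0,-0.03,0],"dr":[0,0,0],"hand":-0.2},{"linear":[0,-0.07,0],"dr":[0,0,0],"hand":-0.2},{"linear":[0,-0.11,0],"dr":[0,0,0],"hand":-0.2},{"linear":[0,-0.15,0],"dr":[0,0,0],"hand":-0.2},{"linear":[0,-0.15,0],"dr":[0,0,0],"hand":-0.2}]' 60
python3 -c "
from h import *
plan([.47,-.12,.24],-7.7)
plan([.49,-.28,.24],-7.7)"
```

```text
t: 11.3
eef_pos: [0.5139, 0.3241, 0.0443]
tool_rot: [-0.051, 0.053, 0.706, -0.704]
contact_force: [-0.6, 0.7, 8.0]
gripper_width: 0.67
t: 11.72
eef_pos: [0.5157, 0.3258, 0.2008]
tool_rot: [-0.048, 0.056, 0.708, -0.702]
contact_force: [1.0, 1.4, -4.5]
gripper_width: 0.672
shift [-0.0206 -0.0432  0.4473] turn [-5.000e-02 -9.073e+01 -8.800e-01] t 11.72
shift [-0.0639 -0.0442  0.6027] turn [-5.000e-02 -9.073e+01 -8.800e-01] t 11.72
```

```bash
python3 -m crank '[{"linear":[0,-0.03,0.04],"dr":[0,-7,0],"hand":-0.2},{"linear":[-0.01,-0.04,0.08],"dr":[0,-14,0],"hand":-0.2},{"linear":[-0.02,-0.04,0.12],"dr":[0,-21,0],"hand":-0.2},{"linear":[-0.02,-0.04,0.16],"dr":[0,-28,0],"hand":-0.2},{"linear":[-0.02,-0.04,0.2],"dr":[0,-35,0],"hand":-0.2},{"linear":[-0.02,-0.04,0.24],"dr":[0,-42,0],"hand":-0.2},{"linear":[-0.02,-0.04,0.28],"dr":[0,-49,0],"hand":-0.2},{"linear":[-0.02,-0.04,0.32],"dr":[0,-56,0],"hand":-0.2},{"linear":[-0.02,-0.04,0.36],"dr":[0,-63,0],"hand":-0.2},{"linear":[-0.02,-0.04,0.4],"dr":[0,-70,0],"hand":-0.2}]' 80
python3 -c "
from h import *
print(plan([.498,-.274,.24],-7.7))"
```

```text
t: 12.55
eef_pos: [0.4777, -0.0427, 0.2313]
tool_rot: [-0.333, 0.334, -0.623, 0.624]
contact_force: [0.4, 0.1, -5.5]
gripper_width: 0.662
shift [ 0.1811 -0.0085  0.1454] turn [ 2.000e-02 -2.605e+01  5.000e-02] t 12.55
[ 0.18105151 -0.00849527  0.14539731]
```

```bash
python3 -m crank '[{"linear":[0.04,-0.01,0.03],"dr":[0,-7,0],"hand":-0.2},{"linear":[0.07,-0.01,0.06],"dr":[0,-14,0],"hand":-0.2},{"linear":[0.1,-0.01,0.08],"dr":[0,-20,0],"hand":-0.2},{"linear":[0.13,-0.01,0.11],"dr":[0,-26,0],"hand":-0.2},{"linear":[0.16,-0.01,0.13],"dr":[0,-26,0],"hand":-0.2},{"linear":[0.181,-0.01,0.145],"dr":[0,-26,0],"hand":-0.2},{"linear":[0.181,-0.01,0.145],"dr":[0,-26,0],"hand":-0.2},{"linear":[0.181,-0.01,0.145],"dr":[0,-26,0],"hand":-0.2},{"linear":[0.181,-0.01,0.145],"dr":[0,-26,0],"hand":-0.2}]' 80
python3 -c "
from h import *
from station import bot
im=bot.read_camera('side');cv2.imwrite('pics/s9.png',im)
plan([.498,-.274,.09],-7.7)"
```

```text
t: 13.3
eef_pos: [0.4972, -0.2713, 0.241]
tool_rot: [0.464, -0.464, 0.534, -0.533]
contact_force: [-0.6, -0.3, -5.2]
gripper_width: 0.663
shift [0.0035 0.1512 0.001 ] turn [ 0.05 -0.27 -0.04] t 13.35
```

```bash
python3 -m crank '[{"linear":[0.003,0.04,0.001],"dr":[0,0,0],"hand":-0.2},{"linear":[0.003,0.08,0.001],"dr":[0,0,0],"hand":-0.2},{"linear":[0.003,0.115,0.001],"dr":[0,0,0],"hand":-0.2},{"linear":[0.003,0.14,0.001],"dr":[0,0,0],"hand":-0.2},{"linear":[0.003,0.15,0.001],"dr":[0,0,0],"hand":-0.2},{"linear":[0.003,0.156,0.001],"dr":[0,0,0],"hand":-0.2},{"linear":[0.003,0.159,0.001],"dr":[0,0,0],"hand":-0.2},{"linear":[0.003,0.159,0.001],"dr":[0,0,0],"hand":-0.2}]' 80
```

```text
t: 14.02
eef_pos: [0.4996, -0.2749, 0.0837]
tool_rot: [-0.464, 0.464, -0.533, 0.534]
contact_force: [0.2, 0.8, -5.9]
gripper_width: 0.665
```

```bash
for i in 1; do python3 -m crank '[{"linear":[0,0.001,0],"dr":[0,0,0],"hand":-0.2},{"linear":[0,0.002,0],"dr":[0,0,0],"hand":-0.2},{"linear":[0,0.002,0],"dr":[0,0,0],"hand":-0.2},{"linear":[0,0.002,0],"dr":[0,0,0],"hand":-0.2}]'; python3 -m crank '[{"linear":[0,0.001,0],"dr":[0,0,0],"hand":-0.2},{"linear":[0,0.002,0],"dr":[0,0,0],"hand":-0.2},{"linear":[0,0.002,0],"dr":[0,0,0],"hand":-0.2},{"linear":[0,0.002,0],"dr":[0,0,0],"hand":-0.2}]'; done
```

```text
t: 14.35
eef_pos: [0.4988, -0.2753, 0.0813]
tool_rot: [-0.464, 0.464, -0.533, 0.534]
contact_force: [0.6, -0.4, -5.7]
gripper_width: 0.663
t: 14.68
eef_pos: [0.4987, -0.2754, 0.0794]
tool_rot: [-0.464, 0.464, -0.534, 0.534]
contact_force: [-3.2, -0.0, 4.9]
gripper_width: 0.667
```

```bash
python3 -m crank '[{"linear":[0,-0.0005,0],"dr":[0,0,0],"hand":-0.2},{"linear":[0,-0.0005,0],"dr":[0,0,0],"hand":-0.2},{"linear":[-0.006,-0.0005,0.004],"dr":[0,0,0],"hand":-0.2},{"linear":[-0.012,-0.0005,0.008],"dr":[0,0,0],"hand":-0.2},{"linear":[-0.018,-0.0005,0.012],"dr":[0,0,0],"hand":-0.2},{"linear":[-0.024,-0.0005,0.016],"dr":[0,0,0],"hand":-0.2},{"linear":[-0.03,-0.0005,0.02],"dr":[0,0,0],"hand":-0.2},{"linear":[-0.032,-0.0005,0.022],"dr":[0,0,0],"hand":-0.2},{"linear":[-0.032,-0.0005,0.022],"dr":[0,0,0],"hand":-0.2}]'
cat >> h.py <<'E'
def cut():
    p,R,o=tool();a=-.135;d=p[:2]-[.4822,-.2416];C,S=np.cos(a),np.sin(a);F=np.array(o["contact_force"])
    print("TCP in cutter",(np.array([C*d[0]+S*d[1],-S*d[0]+C*d[1],p[2]])*1000).round(1),"F cutter",[round(C*F[0]+S*F[1],1),round(-S*F[0]+C*F[1],1),round(F[2],1)],"torque",np.round(o["torque"],2),"tilt",(R[2]).round(4),"yaw",round(np.arctan2(R[1,2],R[0,2]),4),"t",round(o["t"],2))
E
python3 -c "
from h import *
cut()"
```

```text
t: 15.43
eef_pos: [0.5256, -0.2465, 0.0793]
tool_rot: [-0.464, 0.464, -0.533, 0.534]
contact_force: [-0.8, -0.8, 2.3]
gripper_width: 0.666
TCP in cutter [43.6  1.  79.3] F cutter [np.float64(-0.7), np.float64(-0.9), np.float64(2.3)] torque [-0.04  0.02  0.01] tilt [ 3.0e-04 -1.0e+00  1.1e-03] yaw -0.1402 t 15.43
```

```bash
python3 -m crank '[{"linear":[0,0,0.001],"dr":[0,0,0],"hand":-0.2},{"linear":[0,0,0.002],"dr":[0,0,0],"hand":-0.2},{"linear":[0,0,0.003],"dr":[0,0,0],"hand":-0.2},{"linear":[0,0,0.004],"dr":[0,0,0],"hand":-0.2},{"linear":[0,0,0.004],"dr":[0,0,0],"hand":-0.2}]'; python3 -c "
from h import *
cut()"; python3 -m crank '[{"linear":[-0.001,0,0],"dr":[0,0,0],"hand":-0.2},{"linear":[-0.002,0,0],"dr":[0,0,0],"hand":-0.2},{"linear":[-0.003,0,0],"dr":[0,0,0],"hand":-0.2},{"linear":[-0.004,0,0],"dr":[0,0,0],"hand":-0.2},{"linear":[-0.004,0,0],"dr":[0,0,0],"hand":-0.2}]';python3 -c "
from h import *
cut()"
```

```text
t: 15.85
eef_pos: [0.5259, -0.2466, 0.0795]
tool_rot: [0.462, -0.465, 0.535, -0.532]
contact_force: [-12.0, 0.9, 15.6]
gripper_width: 0.665
TCP in cutter [43.9  0.9 79.5] F cutter [np.float64(-12.0), np.float64(-0.7), np.float64(15.6)] torque [0.55 2.54 0.15] tilt [ 5.0e-04 -1.0e+00 -6.1e-03] yaw -0.1406 t 15.85
t: 16.27
eef_pos: [0.5281, -0.2449, 0.0794]
tool_rot: [-0.462, 0.464, -0.534, 0.534]
contact_force: [-5.2, -4.9, 6.7]
gripper_width: 0.666
TCP in cutter [45.9  2.9 79.4] F cutter [np.float64(-4.5), np.float64(-5.5), np.float64(6.7)] torque [-0.57  1.11  0.13] tilt [ 0.0022 -1.     -0.0014] yaw -0.142 t 16.27
```

```bash
python3 -m crank '[{"linear":[0,-0.001,0],"dr":[0,0,0],"hand":-0.2},{"linear":[-0.001,-0.001,0.001],"dr":[0,0,0],"hand":-0.2},{"linear":[-0.002,-0.001,0.001],"dr":[0,0,0],"hand":-0.2},{"linear":[-0.003,-0.001,0.001],"dr":[0,0,0],"hand":-0.2},{"linear":[-0.003,-0.001,0.001],"dr":[0,0,0],"hand":-0.2}]'; python3 -c "
from h import *
cut()"; python3 -m crank '[{"linear":[-0.001,0,0],"dr":[0,0,0],"hand":-0.2},{"linear":[-0.002,0,0],"dr":[0,0,0],"hand":-0.2},{"linear":[-0.003,0,0],"dr":[0,0,0],"hand":-0.2},{"linear":[-0.003,0,0],"dr":[0,0,0],"hand":-0.2}]';python3 -c "
from h import *
cut()"
```

```text
t: 16.68
eef_pos: [0.5296, -0.2426, 0.0796]
tool_rot: [-0.462, 0.465, -0.534, 0.534]
contact_force: [-2.6, -8.2, -1.7]
gripper_width: 0.664
TCP in cutter [47.1  5.4 79.6] F cutter [np.float64(-1.5), np.float64(-8.5), np.float64(-1.7)] torque [-1.33  0.71  0.35] tilt [ 0.0028 -1.     -0.0015] yaw -0.1414 t 16.68
t: 17.02
eef_pos: [0.5295, -0.2425, 0.0799]
tool_rot: [-0.461, 0.465, -0.533, 0.535]
contact_force: [-4.7, -14.3, -0.4]
gripper_width: 0.662
TCP in cutter [47.   5.5 79.9] F cutter [np.float64(-2.7), np.float64(-14.8), np.float64(-0.4)] torque [-2.43  0.84  0.48] tilt [ 0.0062 -1.     -0.0014] yaw -0.1429 t 17.02
```

```bash
python3 -m crank '[{"linear":[0,0,0.001],"dr":[0,0,0],"hand":-0.2},{"linear":[0,0.0003,0.002],"dr":[0,0,0],"hand":-0.2},{"linear":[0,0.0003,0.003],"dr":[0,0,0],"hand":-0.2},{"linear":[0,0.0003,0.003],"dr":[0,0,0],"hand":-0.2},{"linear":[0,0.0003,0.003],"dr":[0,0,0],"hand":-0.2}]'; python3 - <<'E'
from h import *
cut()
t=bot.read_camera("top");cv2.imwrite("pics/t10.png",t);s=bot.read_camera("side");cv2.imwrite("pics/s10.png",s)
w=bot.read_camera("wrist");cv2.imwrite("pics/w10.png",w)
hs=cv2.resize(s[130:260,250:420],None,fx=2.3,fy=2.3);ww=cv2.resize(w,None,fx=.65,fy=.65)[:, :]
H=hs.shape[0];ww=ww[:H] if ww.shape[0]>=H else cv2.copyMakeBorder(ww,0,H-ww.shape[0],0,0,0)
v=np.hstack([hs,ww]);print(v.shape);cv2.imwrite("pics/v10.png",v)
c=cam("wrist")
for n in ("stop_grip","cheese_mid"):
  for q in ("top","side","wrist"):print(n,q,[(d["xy"],ray(cam(q),d["xy"],.086 if n[0]=="s" else .076).round(3),round(d["score"],2)) for d in bot.place_of(q,n)[:3]])
E
```

```text
t: 17.43
eef_pos: [0.5298, -0.2427, 0.0797]
tool_rot: [0.46, -0.466, 0.535, -0.534]
contact_force: [-13.8, -11.7, 10.2]
gripper_width: 0.663
TCP in cutter [47.3  5.4 79.7] F cutter [np.float64(-12.1), np.float64(-13.4), np.float64(10.2)] torque [-1.83  2.7   0.77] tilt [ 0.0067 -1.     -0.0069] yaw -0.143 t 17.43
(299, 807, 3)
stop_grip top [([163.1, 298.5], array([0.244, 0.307, 0.086]), 0.95), ([196.3, 96.4], array([0.832, 0.236, 0.086]), 0.83), ([330.8, 197.9], array([ 0.524, -0.162,  0.086]), 0.82)]
stop_grip side [([277.2, 350.7], array([0.23 , 0.346, 0.086]), 0.74), ([166.6, 208.7], array([0.837, 0.238, 0.086]), 0.66), ([341.9, 199.5], array([ 0.428, -0.173,  0.086]), 0.66)]
stop_grip wrist [([283.2, 72.7], array([ 0.526, -0.155,  0.086]), 0.86)]
cheese_mid top [([360.0, 196.5], array([ 0.529, -0.246,  0.076]), 0.74)]
cheese_mid side [([331.9, 180.3], array([ 0.52 , -0.236,  0.076]), 0.85), ([316.3, 189.1], array([ 0.533, -0.164,  0.076]), 0.56)]
cheese_mid wrist [([322.9, 224.5], array([ 0.533, -0.228,  0.076]), 0.16)]
```

View pics/v10.png

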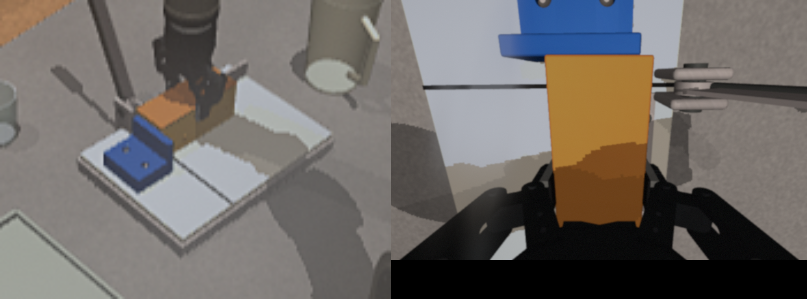

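The side and wrist views show the stop seated with peg tips in the holes, the cheese against the plate and parallel to the fence, and the blade raised. To be sure the fence bears the push rather than board friction, I'll ease the downward load and push a little more.

```bash
python3 -m crank '[{"linear":[0,-0.0005,0],"dr":[0,0,0],"hand":-0.2},{"linear":[0,-0.001,0.001],"dr":[0,0,0],"hand":-0.2},{"linear":[0,-0.001,0.002],"dr":[0,0,0],"hand":-0.2},{"linear":[0,-0.001,0.002],"dr":[0,0,0],"hand":-0.2}]'; python3 -c "
from h import *
cut()"; python3 -m crank '[{"linear":[-0.001,-0.0005,0.001],"dr":[0,0,0],"hand":-0.2},{"linear":[-0.001,-0.0005,0.002],"dr":[0,0,0],"hand":-0.2},{"linear":[-0.001,-0.0005,0.002],"dr":[0,0,0],"hand":-0.2},{"linear":[-0.001,-0.0005,0.002],"dr":[0,0,0],"hand":-0.2}]';python3 -c "
from h import *
cut()"
```

```text
t: 18.22
eef_pos: [0.53, -0.2426, 0.0798]
tool_rot: [0.459, -0.467, 0.536, -0.533]
contact_force: [-16.2, -11.0, 9.1]
gripper_width: 0.666
TCP in cutter [47.5  5.4 79.8] F cutter [np.float64(-14.6), np.float64(-13.1), np.float64(9.1)] torque [-1.8   3.25  0.78] tilt [ 0.0066 -0.9999 -0.0108] yaw -0.1429 t 18.22
t: 18.55
eef_pos: [0.5301, -0.2426, 0.08]
tool_rot: [0.457, -0.468, 0.537, -0.533]
contact_force: [-20.9, -12.0, 11.5]
gripper_width: 0.664
TCP in cutter [47.6  5.4 80. ] F cutter [np.float64(-19.1), np.float64(-14.7), np.float64(11.5)] torque [-1.97  4.24  0.9 ] tilt [ 0.0078 -0.9999 -0.0143] yaw -0.1436 t 18.55
```

```bash
python3 -m crank '[{"linear":[0,-0.001,0],"dr":[0,0,0],"hand":-0.2},{"linear":[0,-0.0015,0],"dr":[0,0,0],"hand":-0.2},{"linear":[0,-0.0015,0],"dr":[0,0,0],"hand":-0.2},{"linear":[0,-0.0015,0],"dr":[0,0,0],"hand":-0.2}]'; python3 -c "
from h import *
cut()"
```

```text
t: 18.88
eef_pos: [0.5301, -0.2425, 0.0802]
tool_rot: [0.458, -0.468, 0.537, -0.532]
contact_force: [-16.6, -12.3, 0.9]
gripper_width: 0.665
TCP in cutter [47.6  5.5 80.2] F cutter [np.float64(-14.8), np.float64(-14.4), np.float64(0.9)] torque [-2.32  3.46  0.86] tilt [ 0.007  -0.9999 -0.0143] yaw -0.1434 t 18.88
```

With the normal load down to about 6 N, 14.8 N toward the fence and 14.4 N toward the stop hold without any motion, so both contacts are real. Handing in.

```bash
python3 -m crank '[{"linear":[0,0,0],"dr":[0,0,0],"hand":-0.2},{"linear":[0,0,0],"dr":[0,0,0],"hand":-0.2},{"linear":[0,0,0],"dr":[0,0,0],"hand":-0.2},{"linear":[0,0,0],"dr":[0,0,0],"hand":-0.2}]'; python3 -c "
from h import *
cut()
print(bot.hand_in())"
```

```text
t: 19.22
eef_pos: [0.5301, -0.2425, 0.0802]
tool_rot: [0.458, -0.468, 0.537, -0.532]
contact_force: [-16.6, -12.8, 0.0]
gripper_width: 0.665
TCP in cutter [47.6  5.5 80.2] F cutter [np.float64(-14.7), np.float64(-14.9), np.float64(0.0)] torque [-2.34  3.5   0.9 ] tilt [ 0.007  -0.9999 -0.0144] yaw -0.1434 t 19.22
the job is handed in; nothing more can be done
None
```

I seated the middle-sized blue stop on the two pegs with its plate on the blade's side. I then stood the cheese on the board and pushed it into the corner. I handed in at about 19 s with the cheese still gripped; the hand-in gives no verdict.

**Last checks that passed:**
- **Press on the cheese:** the wrist sensor read about 14.7 N towards the fence and 14.9 N towards the stop. The pose stayed still even after I eased the downward load, so the fence and stop are carrying the push, not board friction.
- **Stop:** after I let go, the top camera showed its outline within about 1 px of the home prediction. A later view showed the peg tips in its holes.
- **Blade, glasses and jug:** the last views showed the blade raised. I kept the arm clear of the glasses and jug, but I didn't measure whether they had moved.

**Less certain:**
- **Cheese position:** I did not measure it separately at the end, only from the tool's position. That reads about (47.6, 5.5) mm against the (46, 5) target. My cutter pose is only good to about 2 mm, and the tolerance is 3 mm across and 4 mm along.
- **Tilt and yaw:** the tool is tilted about 0.016 rad and its yaw is about 0.01 rad off my estimate of the cutter's. Both are inside the limits.
- **Disagreements:** an early wrist picture, probably taken while the arm was still moving, placed the pegs about 4 mm off. I used the later, settled picture instead. At the end, the network's cheese points from the different cameras differed by up to about 18 mm.

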